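Cull the rocking plate

ROBOT

A 6-joint arm with a two-finger parallel gripper is mounted at the origin on the work surface; the furniture and walls round the work are solid. World frame = base frame: x ahead of the robot, y to its left, z up, the work surface at z = 0. Lengths are in m, angles in rad, forces in N, time in s.
With the tool pointing down it reaches from about 0.3 to 0.775 m from the base axis. Payload 14.6 kg.
Tool frame: the origin (TCP) lies midway between the tips of the shut fingers; the grasp point (between the pads) lies bot.grasp_offset behind it (bot.grasp_offset is the distance from the TCP to the grasp point, in m); z points along the fingers, y is the direction in which the jaws open and shut (so a half turn about z gives the same grasp; the last joint's range is limited). The gripper opens to 85 mm and grips with 20 to 120 N. Pads are 22 mm wide; open, the fingers measure 114 mm over their backs; the gripper's body (76 mm by 85 mm) begins 54 mm behind the grasp point. The pads swing forward as they close: fully open they stand 13 mm farther back than shut.
Start: joints at [1.186, 0.3, 1.521, -0, 1.321, -0.067], TCP at [0.172, 0.522, 0.231] pointing down, gripper open.
Joint ranges: [-3.03, 3.03], [-0.79, 2.21], [0.23, 2.52], [-1.04, 4.18], [0, 3.07], [-2.55, 2.55]. Speed limits (rad/s): [2.22, 2.22, 2.57, 3.14, 3.14, 3.14].

INTERFACE

Orientations are given as a rotation vector (axis times angle).
In Python, from rig import bot, cams, finish_job gives the robot as it stands.
- The arm moves only by the tool arm_command, never from a script. Its argument "rows" is a list that holds one entry, the list of rows, each a list of 7 numbers: the shift along the tool's x, y, z scaled (see below), then the turn, a rotation vector about the tool's x, y, z scaled (see below), then the gripper's target within -1 to 1 (shut at 1, half-way at 0, fully open at -1). A call has 1 to 10 rows; each row shifts and turns the commanded pose from where the row before left it, along the tool's axes as they then stand; what a row does not reach is not made up. The controller multiplies each number of a shift by 0.1 m and each number of a turn by 90 degrees. A row lasts 1/10 s, in which the tool goes at most 50 mm and 8.59 degrees, less where a joint would pass 70% of its speed; a pose out of reach is approached as far as the arm can. A call with a number of a shift or a turn outside -1 to 1 is refused whole. A call with a gripper value outside its range is refused whole. The fingers move at their own pace and stop on an object; "newtons" is the grip in N (left out, the last holds). Time passes only in rows, so rows that do not move let the fingers close. It gives the time, the measured TCP pose, the force and the opening at its end, in the units of the state.
- bot.get_obs(): the state, without advancing time (a new reading comes with each control period).
- cams.grab_frame(name): name is "scene" or "top" or "wrist"; returns a dict with "img" (420x560x3 uint8, red, green, blue), "camera_matrix" (3x3 intrinsics, pixels), "k1" (the pictures are not rectified: a ray, as slopes to the right and down, at radius r is drawn at 1 + k1 r^2 times it, then the intrinsics apply), "R" (3x3) and "t" (3): a world point X has camera coordinates R X + t. Camera axes: x right, y down, z forward; pixel columns grow to the right and rows downward; lengths in m; the calibration is good to about 2 mm. A picture is of the moment at which its call begins. There is no depth.
- finish_job(): hands the job in, once; it reports no verdict.
The state is a dict: "clock": time; "joints": joint angles; "dq": joint speeds; "effort": joint torques, N m; "tool_pos": TCP position; "eef_rot": TCP orientation; "wrist_force": force on the tool from outside, world axes, zero at the start; "wrist_torque": the same for the moment, N m; "width": opening from 0.0 (shut) to 1.0 (fully open).
Only numpy, scipy, OpenCV 4.12 (cv2) and the standard library are available. Lean on these libraries where they do the work, as an engineer would, in place of code of your own. Each camera call takes 0.05 s, during which the arm holds its last target. There are 200 camera calls.

TASK

Two steel backing plates have been laid on the granite surface plate; one is true, the other is warped and stands with one corner off the granite. Press that raised corner down onto the granite to see the warped plate rock over, then pick the warped plate up and lay it in the steel tray, inside the rim. Leave the flat plate where it lies.

Things in the scene. Friction and masses are not known exactly. Their poses are not given: they have to be found in the camera images.
- warped_plate: bare twisted steel plate 80 x 50 x 6 mm, 0.14 kg, loose on the granite (fixed black slab 140 x 280 mm, top 30 mm above the bench) on three corners, the fourth stands 13 mm clear. Origin: mid-plate, mid-thickness, 7 mm above its support. x along the 80 mm, y across the 50 mm (grip the long edges at the middle, low down: once tipped, one is 7 mm higher), z up at the start; any yaw
- raised_corner (a point): point on the top face of warped_plate near the corner that stands up (its +x, +y corner), 7 mm in from the short edge, 6 mm from the long one; 47 mm above the bench at first, 37 mm once pressed onto the granite. A few N there tip the plate 0.32 rad about its low diagonal; it stays tipped, the opposite corner then standing up
- flat_plate: bare steel plate 80 x 50 x 6 mm of the same make, but flat, lying on the same granite slab 130 to 165 mm from the warped one, at either end. Origin: centre of its underside, x along the 80 mm, y across the 50 mm, z up. To be left alone
- steel_tray: shallow loose stainless tray, 175 x 235 mm over the flared rim, inside 160 x 220 mm, floor 2 mm and rim 15 mm above the bench. Origin: centre of its underside, x across (175 mm), y along (235 mm), z up. A black resin mount, 30 mm across and 18 mm high, stands in it near x = -45 mm, y = +85 mm; the middle is empty

How it is judged:
On the way, in this order (a step that is already met when the one before it is completed fails the run):
1. the raised corner of the warped plate is pressed down onto the granite, with the plate still in its place (height (world z) of raised_corner below 0.041 m and distance of warped_plate from where it was at the start of the episode below 0.02 m), for 0.15 s.
2. the warped plate is lifted off the granite (height (world z) of warped_plate above 0.06 m), for 0.1 s.
At the end, for the whole second after the job is handed in: the warped plate lies at rest on the tray's floor, inside the rim (its middle within 55 mm of the tray's middle across it and 85 mm along it, less than 15 mm above the tray's underside, the way up it was), the tray level on the bench, the flat plate within 20 mm of where it lay (x of warped_plate in the frame of steel_tray between -0.055 and 0.055 m and y of warped_plate in the frame of steel_tray between -0.085 and 0.085 m and z of warped_plate in the frame of steel_tray below 0.015 m and angle between warped_plate's own z axis and vertical below 0.6 rad and linear speed of warped_plate below 0.02 m/s and angle between steel_tray's own z axis and vertical below 0.05 rad and distance of flat_plate from where it was at the start of the episode below 0.02 m); the robot touches nothing.
It fails at once if the flat plate is shifted by more than 20 mm (distance of flat_plate from where it was at the start of the episode above 0.02 m).
It also fails if it takes over 61 s, if anything falls off the work surface, if the arm or the gripper's body presses on something with over 40 N, if the wrist force passes 120 N, or if a joint passes its speed limit or range.

## Working session

There is one attempt and no reset: what is moved stays moved. The work goes in short steps, Python scripts to look and compute and a tool call to move; the robot and the scene stay as the last step left them, time stands still between calls to the robot, and variables do not carry over. Pictures are saved under pics/ and viewed, about 8 in all and at most 12, crops included, and the job is handed in when it is done.

Besides the shell and the picture viewer there is one more tool, called after "Call:" by a JSON object that holds its "api" and its "payload". arm_command: Moves the arm, as the interface text tells. Shifts and turns lie within -1 to 1; 1 stands for 0.1 m of shift or 90 degrees of turn. Its arguments: {"type":"object","properties":{"rows":{"type":"array","items":{"type":"array","items":{"type":"array","items":{"type":"number"}}}},"newtons":{"type":"number"}},"required":["rows"]}

```bash
mkdir -p pics; ls
cat > h.py <<'E'
import numpy as np, cv2
from scipy.spatial.transform import Rotation as Ro
def save(f,n): cv2.imwrite(f'pics/{n}.png',f['img'][:,:,::-1])
def ray(f,u,v):
    K=np.array(f['camera_matrix']);p=np.array([(u-K[0,2])/K[0,0],(v-K[1,2])/K[1,1]]);q=p.copy()
    for _ in range(20): q=p/(1+f['k1']*(q@q))
    R=np.array(f['R']);t=np.array(f['t']);return -R.T@t,R.T@np.array([q[0],q[1],1])
def cast(f,u,v,z):
    o,d=ray(f,u,v);return o+d*(z-o[2])/d[2]
def proj(f,X):
    c=np.array(f['R'])@np.array(X)+np.array(f['t']);p=c[:2]/c[2];p=p*(1+f['k1']*(p@p));K=np.array(f['camera_matrix'])
    return K[0,0]*p[0]+K[0,2],K[1,1]*p[1]+K[1,2]
E
python3 - <<'E'
from h import *
from rig import bot,cams
import pickle
fs={}
for n in('top','scene'):
    f=cams.grab_frame(n);fs[n]=f;save(f,n+'0');print(n,f['camera_matrix'],f['k1'],-np.array(f['R']).T@f['t'])
pickle.dump(fs,open('f0.pkl','wb'))
print(bot.get_obs(),bot.grasp_offset)
E
```

```text
pics
top [[517.89850834   0.         284.30748204]
 [  0.         517.89850834 221.0871082 ]
 [  0.           0.           1.        ]] -0.16300580212719734 [ 0.29711443 -0.02544735  1.38186082]
scene [[438.66251841   0.         283.94802529]
 [  0.         438.66251841 215.34361417]
 [  0.           0.           1.        ]] -0.1250158098170337 [ 0.50943879 -0.50833896  0.80277871]
{'clock': 0.1, 'joints': array([ 1.18636313e+00,  3.00388470e-01,  1.52151152e+00,  3.39643880e-06,
        1.32069768e+00, -6.65774719e-02]), 'dq': array([-0.00063716, -0.00047798, -0.0026054 ,  0.00027666, -0.00057253,
       -0.00016584]), 'effort': array([ 1.22565012e-03, -5.44379389e+01, -3.62369835e+01, -7.61205797e-05,
        3.06341120e-03, -7.65751111e-05]), 'tool_pos': array([0.17180456, 0.52226109, 0.23079607]), 'eef_rot': array([-4.97152601e-01, -3.10177518e+00,  1.53743770e-03]), 'wrist_force': array([ 0.47409257, -0.02092591, -0.12191843]), 'wrist_torque': array([ 0.02547959, -0.02741329,  0.06088339]), 'width': 0.9987971408240524} 0.0187
```

View pics/top0.png

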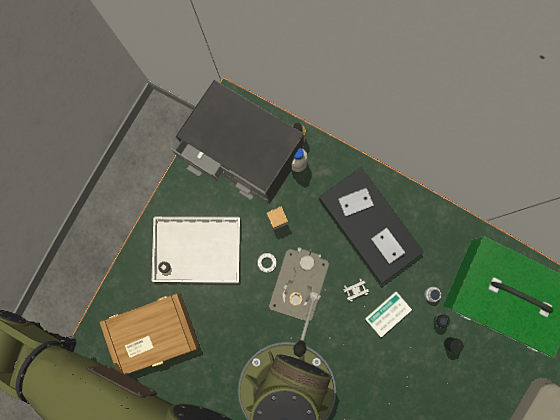

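View pics/scene0.png

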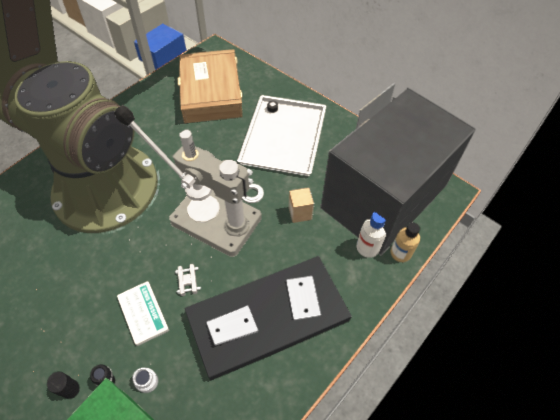

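Top view: the plates are at (356,201) and (388,245) on the black slab, and the tray is at (196,250). The scene view shows the plates at (303,297) and (232,325). A press stands between the arm and the slab. Next I enlarge the plates and measure them.

Run:
```python
from h import *
import pickle
fs=pickle.load(open('f0.pkl','rb'))
def find(f,c,lo,z,thr=110):
    g=f['img'].min(2); m=((g>thr)*255).astype(np.uint8); m=cv2.morphologyEx(m,cv2.MORPH_CLOSE,np.ones((5,5)))
    cs,_=cv2.findContours(m,cv2.RETR_EXTERNAL,cv2.CHAIN_APPROX_NONE)
    k=max(cs,key=lambda k:cv2.pointPolygonTest(k,c,True))
    w=np.array([cast(f,*p[0],z)[:2] for p in k])*1000
    (cx,cy),s,a=cv2.minAreaRect(w.astype(np.float32))
    print(c,'z',z,'centre',round(cx,1),round(cy,1),'size',np.round(s,1),'ang',round(a,1))
    b=cv2.approxPolyDP(k,4,True); print('  corners',[tuple(p[0]) for p in b])
T,S=fs['top'],fs['scene']
for c in((356,201),(388,245)): find(T,c,0,.037)
for c in((303,290),(232,318)): find(S,c,0,.037)
find(T,(205,240),0,.015)
for n in [(356,201),(388,245)]:
  for z in (.037,.047): print(n,z,proj(S,cast(T,*n,z)))
p=cast(T,165,268,.018);print('mount',p)
for nm,(u,v) in dict(presscol=(307,263),slabTL=(320,197),slabT=(362,169),slabR=(423,252),slabB=(384,286),box=(278,217)).items(): print(nm,cast(T,u,v,.03))
a=cv2.resize(T['img'][180:270,330:415],None,fx=4.6,fy=4.6,interpolation=cv2.INTER_CUBIC)
b=cv2.resize(S['img'][265:355,195:330],None,fx=3,fy=3,interpolation=cv2.INTER_CUBIC)
h=max(a.shape[0],b.shape[0]);o=np.zeros((h,a.shape[1]+b.shape[1],3),np.uint8);o[:a.shape[0],:a.shape[1]]=a;o[:b.shape[0],a.shape[1]:]=b
cv2.imwrite('pics/crop0.png',o[:,:,::-1])
```

```text
(356, 201) z 0.037 centre 494.9 -185.5 size [51.9 82.2] ang 20.5
  corners [(np.int32(366), np.int32(188)), (np.int32(338), np.int32(199)), (np.int32(345), np.int32(215)), (np.int32(373), np.int32(205))]
(388, 245) z 0.037 centre 378.8 -267.0 size [81.4 51.8] ang 35.1
  corners [(np.int32(385), np.int32(228)), (np.int32(371), np.int32(239)), (np.int32(389), np.int32(263)), (np.int32(404), np.int32(251))]
(303, 290) z 0.037 centre 495.4 -187.4 size [52.2 82.8] ang 20.8
  corners [(np.int32(312), np.int32(276)), (np.int32(286), np.int32(280)), (np.int32(294), np.int32(319)), (np.int32(320), np.int32(315))]
(232, 318) z 0.037 centre 379.4 -268.8 size [82.5 54.3] ang 35.0
  corners [(np.int32(247), np.int32(305)), (np.int32(206), np.int32(322)), (np.int32(215), np.int32(344)), (np.int32(257), np.int32(331))]
(205, 240) z 0.015 centre 375.1 240.8 size [235.3 175. ] ang 88.9
  corners [(np.int32(153), np.int32(218)), (np.int32(152), np.int32(281)), (np.int32(238), np.int32(282)), (np.int32(239), np.int32(217))]
(356, 201) 0.037 (np.float64(303.2438393077719), np.float64(296.5123750734909))
(356, 201) 0.047 (np.float64(302.8633621591989), np.float64(293.683976535907))
(388, 245) 0.037 (np.float64(231.77388952681585), np.float64(325.36019671601025))
(388, 245) 0.047 (np.float64(231.21228767058412), np.float64(322.5018722010989))
mount [0.3244095  0.32104807 0.018     ]
presscol [ 0.33501405 -0.05627903  0.03      ]
slabTL [ 0.508404   -0.09279917  0.03      ]
slabT [ 0.58273511 -0.20603094  0.03      ]
slabR [ 0.35991397 -0.3618578   0.03      ]
slabB [ 0.27275635 -0.25620238  0.03      ]
box [0.45643542 0.01843488 0.03      ]
```

View pics/crop0.png

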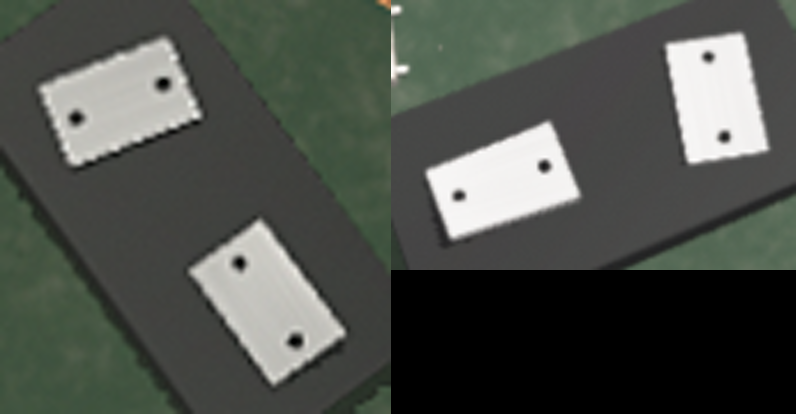

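The crop shows no clear lifted corner, so I triangulate the corners with sub-pixel edge fits.

```bash
cat >> h.py <<'E'
def quad(f,c,thr=None,s=4,pad=45,close=5):
    """subpixel corners of the bright plate containing pixel c"""
    x0,y0=int(c[0])-pad,int(c[1])-pad;x0,y0=max(x0,0),max(y0,0)
    g=f['img'].min(2)[y0:int(c[1])+pad,x0:int(c[0])+pad]
    g=cv2.resize(g,None,fx=s,fy=s,interpolation=cv2.INTER_CUBIC)
    if thr is None: thr,_=cv2.threshold(g,0,255,cv2.THRESH_OTSU)
    m=((g>thr)*255).astype(np.uint8); m=cv2.morphologyEx(m,cv2.MORPH_CLOSE,np.ones((close*s,close*s)))
    cs,_=cv2.findContours(m,cv2.RETR_EXTERNAL,cv2.CHAIN_APPROX_NONE)
    k=max(cs,key=lambda k:cv2.pointPolygonTest(k,((c[0]-x0+.5)*s,(c[1]-y0+.5)*s),True))[:,0].astype(np.float32)
    b=cv2.boxPoints(cv2.minAreaRect(k)); b=np.array([k[np.argmin(np.linalg.norm(k-q,axis=1))] for q in b])
    L=[]
    for i in range(4):
        a,e=b[i],b[(i+1)%4];d=(e-a)/np.linalg.norm(e-a);r=k-a;al=r@d/np.linalg.norm(e-a);pe=np.abs(r@np.array([-d[1],d[0]]))
        q=k[(al>.15)&(al<.85)&(pe<2.5*s)];v=cv2.fitLine(q,cv2.DIST_HUBER,0,.01,.01)[:,0]
        n=np.array([-v[1],v[0]]);L.append((n,n@v[2:]))
    P=[np.linalg.solve(np.array([L[i-1][0],L[i][0]]),[L[i-1][1],L[i][1]]) for i in range(4)]
    return (np.array(P)+.5)/s-.5+[x0,y0]
def tri(f,p,g,q):
    o1,d1=ray(f,*p);o2,d2=ray(g,*q);A=np.array([d1,-d2]).T
    x=np.linalg.lstsq(A,o2-o1,rcond=None)[0];a,b=o1+d1*x[0],o2+d2*x[1];return (a+b)/2,np.linalg.norm(a-b)
E
python3 - <<'E'
from h import *
import pickle
fs=pickle.load(open('f0.pkl','rb'));T,S=fs['top'],fs['scene']
for ct,cs in(((356,201),(303,296)),((388,245),(232,325))):
    A=quad(T,ct,pad=24);B=quad(S,cs,pad=30)
    for p in A:
        w=np.array(proj(S,cast(T,*p,.037)));q=B[np.argmin(np.linalg.norm(B-w,axis=1))]
        X,e=tri(T,p,S,q);print(np.round(p,1),np.round(q,1),np.round(X*1000,1),'gap',round(e*1000,1))
E
```

```text
[338.1 198.5] [312.2 275.7] [ 504.3 -140.1   33.8] gap 2.0
[366.3 187.7] [320.7 315.1] [ 532.6 -215.4   33. ] gap 1.9
[373.3 205.1] [293.7 319.3] [ 485.6 -232.8   32.7] gap 1.2
[345.2 216. ] [286.2 279.6] [ 457.3 -157.8   33.6] gap 0.9
[371.  238.5] [248.  305.3] [ 397.6 -223.8   34.1] gap 1.6
[386.5 227.6] [258.  330.6] [ 426.1 -266.3   30.8] gap 1.7
[405.  252.2] [214.8 344.5] [ 359.7 -310.6   44.3] gap 0.6
[389.2 263.5] [206.2 321.8] [ 331.3 -270.4   34. ] gap 0.3
```

The near plate is the warped one: its corner at (360,-311) mm stands about 10 mm higher than the others. Its centre is about (379,-268), and its x axis points at about -146°. Next I check obstacle heights and plan the first move.

```bash
cat >> h.py <<'E'
def to(bot,pos,ydir=None):
    o=bot.get_obs();R=Ro.from_rotvec(o['eef_rot']).as_matrix();d=R.T@(np.array(pos)-o['tool_pos'])/.1
    print('clock',round(o['clock'],2),'tcp',np.round(o['tool_pos'],4),'y',np.round(R[:,1],3),'z',np.round(R[:,2],3),'F',np.round(o['wrist_force'],1),'w',round(o['width'],3))
    print('shift in tool now',np.round(d,3))
    if ydir is not None:
        y=np.array([*ydir,0.]);y/=np.linalg.norm(y)
        for s in(1,-1):
            z=np.array([0,0,-1.]);G=np.array([np.cross(s*y,z),s*y,z]).T
            print(' turn',np.round(Ro.from_matrix(R.T@G).as_rotvec()/(np.pi/2),3),'shift after turn',np.round(G.T@(np.array(pos)-o['tool_pos'])/.1,3))
E
python3 - <<'E'
from h import *
import pickle
from rig import bot
fs=pickle.load(open('f0.pkl','rb'));T,S=fs['top'],fs['scene']
for a,b in[((307,263),(229,168)),((302,130),(393,182)),((268,190),(330,150)),((178,137),(413,97))]: print(a,tri(T,a,S,b))
to(bot,(.45,.05,.36),(.557,-.83)); to(bot,(.361,-.304,.12),(.557,-.83));print(bot.get_obs()['joints'])
E
```

```text
(307, 263) (array([ 0.3310415 , -0.05172032,  0.21033984]), np.float64(0.0023424795315152044))
(302, 130) (array([ 0.61914848, -0.04544693,  0.24259333]), np.float64(0.01997739036286746))
(268, 190) (array([0.49883153, 0.03547565, 0.20055929]), np.float64(0.0013144643044448367))
(178, 137) (array([0.64803771, 0.25880402, 0.16347677]), np.float64(0.0140875364505669))
clock 0.1 tcp [0.1718 0.5223 0.2308] y [ 0.313  0.95  -0.001] z [-0.    -0.001 -1.   ] F [ 0.5 -0.  -0.1] w 0.999
shift in tool now [-4.118 -3.618 -1.289]
 turn [-0.000e+00  1.000e-03  1.421e+00] shift after turn [-0.322  5.472 -1.292]
 turn [-0.001 -0.    -0.579] shift after turn [ 0.322 -5.472 -1.292]
clock 0.1 tcp [0.1718 0.5223 0.2308] y [ 0.313  0.95  -0.001] z [-0.    -0.001 -1.   ] F [ 0.5 -0.  -0.1] w 0.999
shift in tool now [-4.38  -7.256  1.115]
 turn [-0.000e+00  1.000e-03  1.421e+00] shift after turn [-3.033  7.915  1.108]
 turn [-0.001 -0.    -0.579] shift after turn [ 3.033 -7.915  1.108]
[ 1.18636313e+00  3.00388470e-01  1.52151152e+00  3.39643880e-06
  1.32069768e+00 -6.65774719e-02]
```

Call:
{"api": "arm_command", "payload": {"rows": [[[0,0,-0.33,0,0,0,1],[0,0,-0.33,0,0,0,1],[0,0,-0.33,0,0,0,1],[0,0,-0.33,0,0,0,1],[-0.3,-0.26,0,0,0,0,1],[-0.3,-0.26,0,0,0,0,1],[-0.3,-0.26,0,0,0,0,1],[-0.3,-0.26,0,0,0,0,1],[-0.3,-0.26,0,0,0,0,1],[-0.3,-0.26,0,0,0,0,1]]], "newtons": 30}}

```text
clock: 1.1
tool_pos: [0.2945, 0.3165, 0.3631]
eef_rot: [-0.497, -3.102, 0.0]
wrist_force: [-0.2, 0.1, 0.4]
width: 0.002
```

Call:
{"api": "arm_command", "payload": {"rows": [[[-0.3,-0.26,0,0,0,0,1],[-0.3,-0.26,0,0,0,0,1],[-0.3,-0.26,0,0,0,0,1],[-0.3,-0.26,0,0,0,0,1],[-0.3,-0.26,0,0,0,0,1],[-0.3,-0.26,0,0,0,0,1],[-0.3,-0.26,0,0,0,0,1],[-0.3,-0.26,0,0,0,0,1],[0,0,0,0,0,0.09,1],[0,0,0,0,0,0.09,1]]]}}

```text
clock: 2.1
tool_pos: [0.4574, 0.0444, 0.3627]
eef_rot: [-0.94, -2.996, 0.001]
wrist_force: [-0.0, 0.0, -0.5]
width: 0.004
```

Call:
{"api": "arm_command", "payload": {"rows": [[[0,0,0,0,0,0.09,1],[0,0,0,0,0,0.09,1],[0,0,0,0,0,0.09,1],[0,0,0,0,0,0.09,1],[0,0,0,0,0,0.09,1],[0,0,0,0,0,0.09,1],[0,0,0,0,0,0.09,1],[0,0,0,0,0,0.09,1],[0,0,0,0,0,0.09,1],[0,0,0,0,0,0.09,1]]]}}

```text
clock: 3.1
tool_pos: [0.457, 0.0454, 0.363]
eef_rot: [-2.66, -1.671, 0.001]
wrist_force: [0.1, -0.6, 0.0]
width: -0.0
```

```bash
python3 -c "
from h import *
from rig import bot
to(bot,(.362,-.304,.2),(.557,-.83));print(bot.get_obs()['joints'])"
```

```text
clock 3.1 tcp [0.457  0.0454 0.363 ] y [ 0.901 -0.434 -0.   ] z [-0.001 -0.    -1.   ] F [ 0.1 -0.6  0. ] w -0.0
shift in tool now [-3.56   0.663  1.631]
 turn [-0.     0.     0.338] shift after turn [-2.736  2.372  1.63 ]
 turn [-0.    -0.    -1.662] shift after turn [ 2.736 -2.372  1.63 ]
[ 1.93086295e-02  2.38814606e-02  1.53919538e+00 -8.82339653e-06
  1.57905243e+00  4.68567004e-01]
```

Call:
{"api": "arm_command", "payload": {"rows": [[[0,0,0,0,0,0.085,1],[0,0,0,0,0,0.085,1],[0,0,0,0,0,0.084,1],[0,0,0,0,0,0.084,1],[-0.274,0.237,0,0,0,0,1],[-0.274,0.237,0,0,0,0,1],[-0.274,0.237,0,0,0,0,1],[-0.274,0.237,0,0,0,0,1],[-0.274,0.237,0,0,0,0,1],[-0.274,0.237,0,0,0,0,1]]]}}

```text
clock: 4.1
tool_pos: [0.4002, -0.1658, 0.3632]
eef_rot: [-3.003, -0.923, 0.0]
wrist_force: [1.6, 0.5, -0.7]
width: 0.001
```

Call:
{"api": "arm_command", "payload": {"rows": [[[-0.274,0.237,0,0,0,0,1],[-0.274,0.237,0,0,0,0,1],[-0.274,0.237,0,0,0,0,1],[-0.274,0.237,0,0,0,0,1],[0,0,0.4,0,0,0,1],[0,0,0.4,0,0,0,1],[0,0,0.4,0,0,0,1],[0,0,0.4,0,0,0,1],[0,0,0,0,0,0,1],[0,0,0,0,0,0,1]]]}}

```text
clock: 5.1
tool_pos: [0.3637, -0.3047, 0.2043]
eef_rot: [-3.003, -0.923, 0.0]
wrist_force: [0.2, -1.0, 0.6]
width: -0.002
```

Run:
```python
from h import *
from rig import bot,cams
import pickle
f=cams.grab_frame('wrist');save(f,'w1');pickle.dump(f,open('w1.pkl','wb'))
to(bot,(.362,-.304,.06),(.557,-.83))
print('point',proj(f,(.3619,-.302,.047)),'centre',proj(f,(.3787,-.2678,.04)),'cam',-np.array(f['R']).T@f['t'])
for x,y in((-40,-25),(40,-25),(40,25),(-40,25)): print(proj(f,(.3787-.00083*x+.000557*y,-.2678-.000557*x-.00083*y,.036+.013*(x==40 and y==25))))
```

```text
clock 5.15 tcp [ 0.3641 -0.3051  0.2053] y [ 0.562 -0.827  0.002] z [ 0.002 -0.001 -1.   ] F [ 0.1 -0.5  1.3] w 0.0
shift in tool now [-0.012 -0.024  1.453]
 turn [ 0.001 -0.     0.003] shift after turn [-0.011 -0.02   1.453]
 turn [ 0.     0.002 -1.997] shift after turn [0.011 0.02  1.453]
point (np.float64(270.73889988074615), np.float64(189.33545744005875)) centre (np.float64(250.03033898142533), np.float64(152.22243729829717)) cam [ 0.41878207 -0.26631877  0.34680319]
(np.float64(221.64852419420157), np.float64(106.38724248109303))
(np.float64(224.75689682881688), np.float64(193.7355637140341))
(np.float64(277.18122237688806), np.float64(197.2576940049695))
(np.float64(277.7155518812784), np.float64(106.68098395934668))
```

View pics/w1.png

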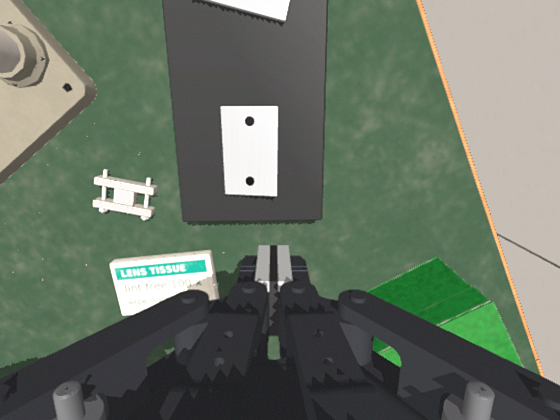

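The wrist view shows the plate corners at (221,106), (278,106), (277,196) and (225,194), within about 1 px of my estimate. I descend onto the corner.

Call:
{"api": "arm_command", "payload": {"rows": [[[-0.012,-0.015,0.4,0,0,0,1],[0,0,0.4,0,0,0,1],[0,0,0.4,0,0,0,1],[0,0,0.2,0,0,0,1],[0,0,0.05,0,0,0,1],[0,0,0.04,0,0,0,1],[0,0,0.04,0,0,0,1],[0,0,0.04,0,0,0,1]]]}}

```text
clock: 5.95
tool_pos: [0.3623, -0.3046, 0.0474]
eef_rot: [3.001, 0.922, 0.002]
wrist_force: [0.8, -0.5, 0.7]
width: 0.001
```

Call:
{"api": "arm_command", "payload": {"rows": [[[0,0,0.025,0,0,0,1],[0,0,0.025,0,0,0,1]]]}}

```text
clock: 6.15
tool_pos: [0.3618, -0.3041, 0.0415]
eef_rot: [3.002, 0.923, 0.0]
wrist_force: [-0.6, -0.4, -0.4]
width: 0.0
```

Call:
{"api": "arm_command", "payload": {"rows": [[[0,0,0.02,0,0,0,1],[0,0,0.02,0,0,0,1]]]}}

```text
clock: 6.35
tool_pos: [0.3617, -0.304, 0.0372]
eef_rot: [3.003, 0.923, 0.0]
wrist_force: [-0.1, 0.1, -0.2]
width: 0.0
```

Call:
{"api": "arm_command", "payload": {"rows": [[[0,0,0.01,0,0,0,1],[0,0,0,0,0,0,1]]]}}

```text
clock: 6.55
tool_pos: [0.3618, -0.3041, 0.0365]
eef_rot: [3.003, 0.923, 0.0]
wrist_force: [-1.7, 1.0, 4.3]
width: 0.001
```

Run:
```python
from h import *
from rig import bot,cams
f=cams.grab_frame('wrist');save(f,'w2')
o=bot.get_obs();print(o['tool_pos'],o['wrist_force'])
```

```text
[ 0.36177408 -0.30411355  0.03654083] [-2.10984017  0.01902589  4.66777456]
```

View pics/w2.png

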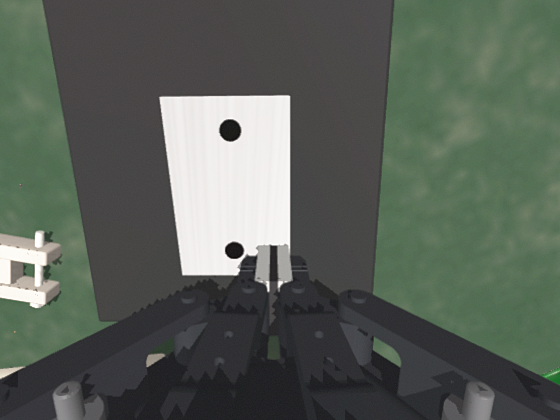

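The fingertips are on the corner (about (275,265)) with roughly 4.5 N at z = 36.5 mm. The left edge is now skewed, so the opposite corner is up. I press slightly harder and hold, then lift off and half-open.

Call:
{"api": "arm_command", "payload": {"rows": [[[0,0,0.006,0,0,0,1],[0,0,0,0,0,0,1],[0,0,0,0,0,0,1]]]}}

```text
clock: 6.9
tool_pos: [0.3618, -0.3042, 0.0363]
eef_rot: [3.002, 0.923, 0.0]
wrist_force: [-1.8, 2.4, 10.5]
width: 0.0
```

Call:
{"api": "arm_command", "payload": {"rows": [[[0,0,-0.1,0,0,0,1],[0,0,-0.4,0,0,0,1],[0,0,-0.4,0,0,0,-0.45],[0,0,-0.1,0,0,0,-0.45],[0.2,-0.2,0,0,0,0,-0.45],[0.15,-0.15,0,0,0,0,-0.45],[0,0,0,0,0,0,-0.45],[0,0,0,0,0,0,-0.45]]]}}

```text
clock: 7.7
tool_pos: [0.371, -0.2554, 0.1357]
eef_rot: [3.002, 0.924, -0.0]
wrist_force: [-0.2, 0.1, 0.4]
width: 0.725
```

Run:
```python
from h import *
from rig import bot,cams
T=cams.grab_frame('wrist');save(T,'w3');S=cams.grab_frame('scene')
to(bot,(.3787,-.2678,.06),(.557,-.83))
try:
    B=quad(S,(232,325),pad=30)
    c=np.array(proj(T,(.3787,-.2678,.037)));A=quad(T,c,pad=110,s=2,close=16)
    for p in A:
        w=np.array(proj(S,cast(T,*p,.037)));q=B[np.argmin(np.linalg.norm(B-w,axis=1))]
        X,e=tri(T,p,S,q);print(np.round(p,1),np.round(q,1),np.round(X*1000,1),'gap',round(e*1000,1))
except Exception as e: print(e)
```

```text
clock 7.8 tcp [ 0.3709 -0.2559  0.1356] y [ 0.561 -0.828 -0.   ] z [-0. -0. -1.] F [-0.6  0.  -0.6] w 0.725
shift in tool now [-0.002  0.142  0.756]
 turn [-0.     0.     0.003] shift after turn [-0.001  0.142  0.756]
 turn [-0.    -0.    -1.997] shift after turn [ 0.001 -0.142  0.756]
[263.2 156.7] [247.7 306.4] [ 398.3 -227.6   39.4] gap 1.6
[331.7 153.2] [257.9 331.3] [ 427.1 -267.9   32.4] gap 0.4
[328.1 257.9] [215.3 348.3] [ 360.3 -314.3   35.3] gap 1.3
[263.2 256.9] [205.8 322.1] [ 331.3 -271.5   35.2] gap 0.4
```

View pics/w3.png

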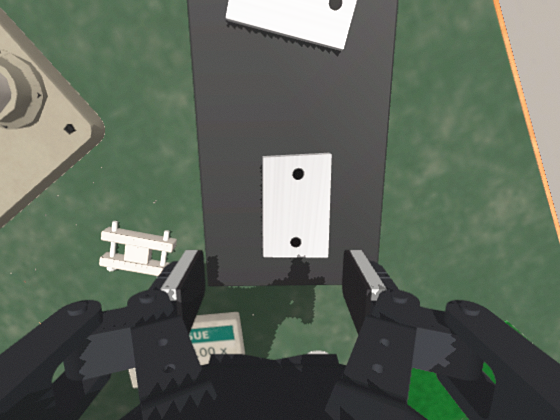

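The plate has rocked over and stayed: the opposite corner, at (263,157), is now the high one. The plate's centre is about (379,-269.5). I align the jaws and descend.

Call:
{"api": "arm_command", "payload": {"rows": [[[-0.008,0.155,0,0,0,0,-0.45],[0,0,0.3,0,0,0,-0.45],[0,0,0.3,0,0,0,-0.45],[0,0,0.2,0,0,0,-0.45],[0,0,0.15,0,0,0,-0.45],[0,0,0.06,0,0,0,-0.45],[0,0,0.03,0,0,0,-0.45],[0,0,0,0,0,0,-0.45]]]}}

```text
clock: 8.6
tool_pos: [0.3791, -0.269, 0.0319]
eef_rot: [3.003, 0.922, 0.0]
wrist_force: [-0.4, 0.7, 0.3]
width: 0.727
```

Call:
{"api": "arm_command", "payload": {"rows": [[[0,0,0.02,0,0,0,-0.45],[0,0,0.02,0,0,0,-0.45],[0,0,0.0,0,0,0,-0.45]]]}}

```text
clock: 8.9
tool_pos: [0.3791, -0.2687, 0.0278]
eef_rot: [3.003, 0.923, 0.0]
wrist_force: [0.3, -0.1, -0.2]
width: 0.723
```

Call:
{"api": "arm_command", "payload": {"rows": [[[0,0,0.015,0,0,0,-0.45],[0,0,0.0,0,0,0,-0.45]]]}}

```text
clock: 9.1
tool_pos: [0.379, -0.2686, 0.0261]
eef_rot: [-3.003, -0.923, 0.0]
wrist_force: [0.2, -0.6, 0.9]
width: 0.725
```

Call:
{"api": "arm_command", "payload": {"rows": [[[0,0,0.012,0,0,0,-0.45],[0,0,0.0,0,0,0,-0.45]]]}}

```text
clock: 9.3
tool_pos: [0.379, -0.2686, 0.0249]
eef_rot: [-3.003, -0.923, 0.0]
wrist_force: [-0.5, 0.5, -0.4]
width: 0.723
```

Call:
{"api": "arm_command", "payload": {"rows": [[[0,0,0.012,0,0,0,-0.45],[0,0,0.0,0,0,0,-0.45]]]}}

```text
clock: 9.5
tool_pos: [0.3791, -0.2687, 0.0244]
eef_rot: [3.003, 0.923, 0.0]
wrist_force: [-4.2, 4.0, 13.9]
width: 0.723
```

Call:
{"api": "arm_command", "payload": {"rows": [[[0,0,0.01,0,0,0,-0.45],[0,0,0.0,0,0,0,-0.45]]]}}

```text
clock: 9.7
tool_pos: [0.3791, -0.2688, 0.0243]
eef_rot: [3.003, 0.923, 0.0]
wrist_force: [-10.4, 7.2, 30.8]
width: 0.725
```

Granite contact comes at TCP z = 24.5 mm. I back off to about 27 mm and close.

Call:
{"api": "arm_command", "payload": {"rows": [[[0,0,-0.045,0,0,0,-0.45],[0,0,0,0,0,0,-0.3],[0,0,0,0,0,0,-0.2],[0,0,0,0,0,0,-0.1],[0,0,0,0,0,0,0],[0,0,0,0,0,0,0.2],[0,0,0,0,0,0,0.2],[0,0,0,0,0,0,0.2]]], "newtons": 40}}

```text
clock: 10.5
tool_pos: [0.3792, -0.2689, 0.0274]
eef_rot: [3.002, 0.923, 0.001]
wrist_force: [0.2, -1.3, 5.3]
width: 0.567
```

Call:
{"api": "arm_command", "payload": {"rows": [[[0,0,-0.05,0,0,0,0.5],[0,0,-0.1,0,0,0,0.5],[0,0,-0.15,0,0,0,0.5],[0,0,-0.2,0,0,0,0.5],[0,0,-0.1,0,0,0,0.5],[0,0,0,0,0,0,0.5]]]}}

```text
clock: 11.1
tool_pos: [0.3795, -0.269, 0.0886]
eef_rot: [3.001, 0.922, 0.002]
wrist_force: [-0.5, 1.1, -1.6]
width: 0.562
```

Run:
```python
from h import *
from rig import bot,cams
T=cams.grab_frame('wrist');S=cams.grab_frame('scene');t=cams.grab_frame('top')
a=cv2.resize(T['img'],(400,300));b=cv2.resize(S['img'][200:420,130:400],(400,300));cv2.imwrite('pics/w4.png',np.hstack([a,b])[:,:,::-1])
to(bot,(.45,.05,.36),(.557,-.83));print(bot.get_obs()['joints'])
```

```text
clock 11.25 tcp [ 0.3787 -0.2684  0.0866] y [ 0.562 -0.827 -0.001] z [-0.001  0.001 -1.   ] F [-0.2 -0.2 -1.2] w 0.566
shift in tool now [ 2.377 -2.236 -2.732]
 turn [-0.001  0.     0.003] shift after turn [ 2.366 -2.246 -2.734]
 turn [-0.000e+00 -1.000e-03 -1.997e+00] shift after turn [-2.366  2.246 -2.734]
[-6.95440891e-01  2.97432089e-01  1.89945864e+00  2.92239002e-05
  9.45784521e-01  2.78920515e-01]
```

View pics/w4.png

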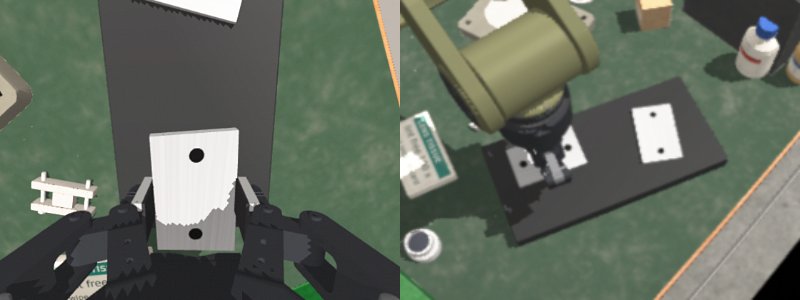

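The plate is held level in the jaws, clear of the granite, and the flat plate is undisturbed. I carry it to the tray at z = 0.36.

Call:
{"api": "arm_command", "payload": {"rows": [[[0,0,-0.3,0,0,0,0.5],[0,0,-0.4,0,0,0,0.5],[0,0,-0.4,0,0,0,0.5],[0,0,-0.4,0,0,0,0.5],[0,0,-0.4,0,0,0,0.5],[0,0,-0.4,0,0,0,0.5],[0,0,-0.4,0,0,0,0.5],[0.15,-0.14,0,0,0,0,0.5],[0.3,-0.28,0,0,0,0,0.5],[0.3,-0.28,0,0,0,0,0.5]]]}}

```text
clock: 12.25
tool_pos: [0.4017, -0.1677, 0.3563]
eef_rot: [-3.003, -0.92, 0.002]
wrist_force: [-0.1, 0.4, -0.8]
width: 0.564
```

Call:
{"api": "arm_command", "payload": {"rows": [[[0.3,-0.28,0,0,0,0,0.5],[0.3,-0.28,0,0,0,0,0.5],[0.3,-0.28,0,0,0,0,0.5],[0.3,-0.28,0,0,0,0,0.5],[0.3,-0.28,0,0,0,0,0.5],[0.15,-0.14,0,0,0,0,0.5],[0.08,-0.38,0,0,0,0,0.5],[0.08,-0.38,0,0,0,0,0.5],[0.08,-0.38,0,0,0,0,0.5],[0.08,-0.38,0,0,0,0,0.5]]]}}

```text
clock: 13.25
tool_pos: [0.3921, 0.1966, 0.3563]
eef_rot: [3.003, 0.923, -0.002]
wrist_force: [1.8, -0.7, -2.1]
width: 0.567
```

```bash
python3 -c "
from h import *
from rig import bot
to(bot,(.38,.228,.05));print(bot.get_obs()['joints'])"
```

```text
clock 13.25 tcp [0.3921 0.1966 0.3563] y [ 0.562 -0.827 -0.   ] z [-0.001 -0.001 -1.   ] F [ 1.8 -0.7 -2.1] w 0.567
shift in tool now [ 0.081 -0.327  3.063]
[ 3.81144409e-01 -2.30029593e-02  1.60104776e+00  1.79260168e-05
  1.56506222e+00  1.35571913e+00]
```

Call:
{"api": "arm_command", "payload": {"rows": [[[0.06,-0.25,0.1,0,0,0,0.5],[0,0,0.3,0,0,0,0.5],[0,0,0.4,0,0,0,0.5],[0,0,0.4,0,0,0,0.5],[0,0,0.4,0,0,0,0.5],[0,0,0.4,0,0,0,0.5],[0,0,0.4,0,0,0,0.5],[0,0,0.4,0,0,0,0.5],[0,0,0.2,0,0,0,0.5],[0,0,0.0,0,0,0,0.5]]]}}

```text
clock: 14.25
tool_pos: [0.382, 0.2184, 0.0543]
eef_rot: [3.002, 0.923, -0.01]
wrist_force: [0.1, 0.5, -1.9]
width: 0.565
```

Run:
```python
from h import *
from rig import bot,cams
T=cams.grab_frame('wrist');save(T,'w5')
to(bot,(.38,.228,.002));print(proj(T,(.375,.241,.002)))
```

```text
clock 14.3 tcp [0.383  0.2189 0.0562] y [ 0.562 -0.827 -0.001] z [-0.003 -0.001 -1.   ] F [ 0.5  0.2 -0.8] w 0.567
shift in tool now [ 0.028 -0.092  0.542]
(np.float64(237.77737669685115), np.float64(215.53578566864968))
```

View pics/w5.png

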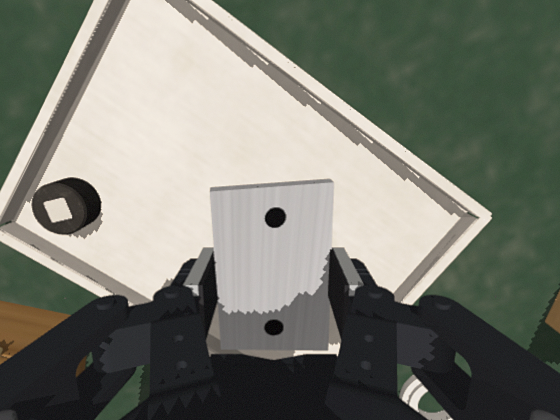

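The plate is over the empty middle of the tray, with the mount at (65,205) well away. I lower it.

Call:
{"api": "arm_command", "payload": {"rows": [[[0.03,-0.14,0.0,0,0,0,0.5],[0,0,0.2,0,0,0,0.5],[0,0,0.2,0,0,0,0.5],[0,0,0.07,0,0,0,0.5],[0,0,0.03,0,0,0,0.5],[0,0,0.0,0,0,0,0.5]]]}}

```text
clock: 14.9
tool_pos: [0.3788, 0.2327, 0.008]
eef_rot: [-3.003, -0.923, -0.001]
wrist_force: [0.4, -0.3, -2.6]
width: 0.567
```

Call:
{"api": "arm_command", "payload": {"rows": [[[0,0,0.02,0,0,0,0.5],[0,0,0.0,0,0,0,0.5]]]}}

```text
clock: 15.1
tool_pos: [0.3787, 0.2327, 0.0058]
eef_rot: [-3.003, -0.923, -0.001]
wrist_force: [-0.1, 0.1, -1.5]
width: 0.568
```

Call:
{"api": "arm_command", "payload": {"rows": [[[0,0,0.015,0,0,0,0.5],[0,0,0.0,0,0,0,0.5]]]}}

```text
clock: 15.3
tool_pos: [0.3784, 0.2325, 0.0038]
eef_rot: [-3.003, -0.923, -0.0]
wrist_force: [0.5, 0.8, -0.9]
width: 0.567
```

Call:
{"api": "arm_command", "payload": {"rows": [[[0,0,0.015,0,0,0,0.5],[0,0,0.0,0,0,0,0.5]]]}}

```text
clock: 15.5
tool_pos: [0.3784, 0.2325, 0.0022]
eef_rot: [3.003, 0.923, -0.0]
wrist_force: [0.3, 0.4, -1.8]
width: 0.564
```

Call:
{"api": "arm_command", "payload": {"rows": [[[0,0,0.012,0,0,0,0.5],[0,0,0.0,0,0,0,0.5]]]}}

```text
clock: 15.7
tool_pos: [0.3784, 0.2325, 0.001]
eef_rot: [3.003, 0.923, -0.0]
wrist_force: [-0.0, -0.6, -1.7]
width: 0.566
```

Call:
{"api": "arm_command", "payload": {"rows": [[[0,0,0.01,0,0,0,0.5],[0,0,0.0,0,0,0,0.5],[0,0,0,0,0,0,-0.2],[0,0,0,0,0,0,-0.35],[0,0,0,0,0,0,-0.5],[0,0,0,0,0,0,-0.5],[0,0,-0.05,0,0,0,-0.5],[0,0,-0.2,0,0,0,-0.5],[0,0,-0.4,0,0,0,-0.5],[0,0,-0.4,0,0,0,-0.5]]]}}

```text
clock: 16.7
tool_pos: [0.378, 0.2323, 0.1064]
eef_rot: [3.003, 0.923, -0.002]
wrist_force: [0.7, -0.2, 1.7]
width: 0.75
```

Call:
{"api": "arm_command", "payload": {"rows": [[[0,0,-0.4,0,0,0,-0.5],[0,0,-0.4,0,0,0,-0.5],[0.2,-0.2,-0.3,0,0,0,-0.5],[0,0,0,0,0,0,-0.5],[0,0,0,0,0,0,-0.5]]]}}

```text
clock: 17.2
tool_pos: [0.3836, 0.2605, 0.2154]
eef_rot: [-3.002, -0.924, -0.001]
wrist_force: [0.4, 0.9, -0.2]
width: 0.747
```

Run:
```python
from h import *
from rig import bot,cams
T=cams.grab_frame('wrist');S=cams.grab_frame('scene')
a=cv2.resize(T['img'],(400,300));b=cv2.resize(S['img'][70:290,200:470],(400,300));cv2.imwrite('pics/w6.png',np.hstack([a,b])[:,:,::-1])
to(bot,(.38,.228,.002));print('expected plate px',proj(T,(.3784,.2325,.008)))
q=quad(S,(303,296),pad=30);print('flat plate scene corners',np.round(q,1).tolist())
```

```text
clock 17.3 tcp [0.3832 0.2598 0.2142] y [ 0.562 -0.827 -0.   ] z [-0.002 -0.001 -1.   ] F [-0.4 -0.2  0.2] w 0.752
shift in tool now [-0.202  0.245  2.122]
expected plate px (np.float64(292.8670702602379), np.float64(197.43917245200498))
flat plate scene corners [[286.2, 279.6], [312.2, 275.6], [320.7, 315.1], [293.7, 319.3]]
```

View pics/w6.png

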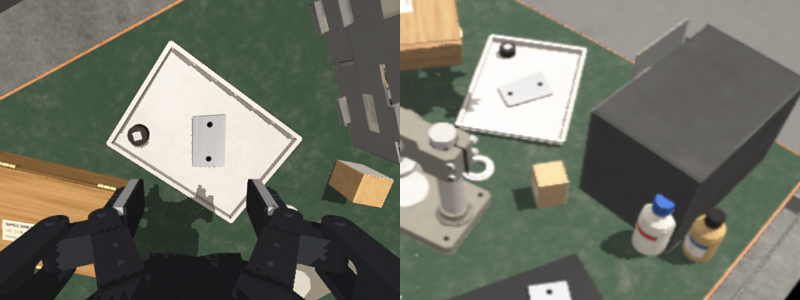

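The plate lies in the middle of the tray, at about (209,140) in the wrist panel, and the tray is square and level. The flat plate's corners are unchanged to 0.1 px. The gripper is clear, so I hand the job in.

```bash
python3 -c "
from rig import finish_job
print(finish_job())"
```

```text
the job is handed in; nothing more can be done
None
```

I pressed the raised corner down, picked up the warped plate and laid it in the tray, then handed the job in at about 17 s on the robot's clock. No verdict is reported.

- **Press:** I pushed the corner down with the shut fingers. They stopped at 36.3 mm with about 10 N. A picture afterwards showed the plate tipped and staying that way, with the opposite corner up and its centre moved by no more than about 3 mm.
- **Pick and place:** I gripped the long edges at 40 N, carried the plate over at about 0.36 m height, and let it go roughly 1 mm or less above the tray floor.
- **Last checks:** The plate lies near the tray's middle, about 4 mm across and 8 mm along from its centre by the arm's release position. In the picture the tray looks level, though I did not measure its tilt. The flat plate's image corners are the same to within 0.1 px, and the gripper is about 0.2 m clear with wrist force near zero. No check failed or disagreed.

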